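# Change the climate logger's battery

## Task

Put the larger of the two loose battery cells into the open bay of the climate logger: its flat end against the coil spring, pushed back far enough that the nub clears the retaining lip, then the nub end down until the cell lies flat and snaps forward under the lip. Work by feel and never force the cell (nowhere more than 18 N), then slide the battery cover fully shut over it; leave the smaller cell in its tray.

Things in the scene. Friction and masses are not known exactly. Their poses are not given: they have to be found in the camera images.
- logger: Climate logger on its back, fixed to the desk: aluminium plate 214 x 86 x 4 mm with a raised grey housing and an open black battery cradle. Origin on the desk under the middle of the seated cell; x along the bay from the coil spring (-x) to the plus contact (+x), z up. All bay sizes here are nominal mm in this frame: seated cell's axis at z = 23.5, tail at x = -31, nub tip at x = +31.
- bay_floor (a point): Middle of the bay floor, z = 7, nominal; axes as the logger's. The whole cradle (floor, spring, cheeks, plus wall, lip) is screwed down through slotted holes and sits up to 5 mm either way along x from nominal, differently each time, unreported: find it by feel. Channel 37 wide between flared cheeks (top z = 33) at x below -22 and 26 to 34; between those the sides are open to the fingers above z = 7.
- spring_face (a point): Nominal middle of the free spring contact's face, a disc 10 across at x = -26.5, z = 23.5. Pushed to -x it gives 1 N per mm (plus 0.5 N per 10 mm/s): 4.5 N with the cell seated, 8 to 9.3 N where the nub can pass the lip, then a hard stop (stud in the coil), face at x = -36.2, about 9.7 N, where force climbs steeply. Block behind it from x = -45, top z = 33. Tilted about 25 degrees nub-up, the tail goes in beside it.
- lip_edge (a point): Nominal middle of the edge of the retaining lip on the plus wall: x = 27.8, lip from z = 31.5 to 35; the wall face under it is at x = 31. The lip hangs 3.2 over the nub of a seated cell, so on the way down the cell must be held 3 to 4.5 further towards the spring than its final place; let go, the spring drives it forward under the lip.
- d_cell: The larger loose cell: 33 mm diameter, 58 mm body plus a nub 10 mm across and 4 mm long, 62 mm overall, about 0.14 kg, dark with steel ends and a grey band. Origin at mid-length on its side, at the start the underside (3 mm above the desk); it rolls with the cell, so use the nose and tail points. x along the axis to the nub. Lies flat, axis 19.5 mm up, in one of the tray's troughs, 35 mm free either side.
- d_cell_nose (a point): Tip of the nub of the larger cell, on its axis, 31 mm from mid-length.
- d_cell_tail (a point): Middle of the flat end of the larger cell, on its axis, 31 mm from mid-length the other way.
- c_cell: The smaller cell, left where it is: 26 mm diameter, 50 mm long, same make; origin at mid-length at its underside, x towards its nub. Lies in the other trough, 76 mm beside.
- tray: Black packing tray, 92 x 154 mm, floor 3 mm, rim 8 mm high, fixed; two troughs along its x, 38 mm either side of its middle, with low ribs (6 mm above the desk) and end stops 12 mm high 40 mm from its middle line. Origin at its middle on the desk.
- cover (a joint): Sliding battery cover of the logger, m: 0 = fully open (parked over the housing at the +x end), 0.092 = fully shut over the bay. Slides towards the logger's -x with about 1.5 N of friction and stays where it is left. Saddle 92 x 54 mm, top face 46 mm above the desk; its underside passes 3 mm above a seated cell.
- cover_lug (a point): Middle of the thumb lug on the cover, 50.5 mm above the desk: a block 10 mm along x, 34 mm across, standing 9 mm above the cover. At x = +120 mm in the logger's frame when open, +28 mm when shut.
There are look-alikes about, which are no part of the job. What is shaped like the d_cell but pink is not meant.

How it is judged:
On the way, in this order (a step that is already met when the one before it is completed fails the run):
1. the larger cell lies flat in the bay, nub to the plus contact, while the cover is still open (z of each of d_cell_tail, d_cell_nose in the frame of logger below 0.0265 m and x of d_cell_nose in the frame of logger between 0.0245 and 0.0375 m and x of d_cell_tail in the frame of logger below -0.0245 m and value of joint cover below 0.03 m), for 0.2 s.
2. the cover is fully shut (value of joint cover above 0.088 m), for 0.2 s.
At the end, for the whole second after the job is handed in: The larger cell lies flat on the floor of the bay, both ends within 3 mm of their seated height (axis 23.5 mm above the desk), nub against the plus contact under the lip, at rest; the cover is shut to within 4 mm; the smaller cell lies within 20 mm of where it was (z of each of d_cell_tail, d_cell_nose in the frame of logger below 0.0265 m and x of d_cell_nose in the frame of logger between 0.0245 and 0.0375 m and x of d_cell_tail in the frame of logger below -0.0245 m and value of joint cover above 0.088 m and distance of c_cell from where it was at the start of the episode below 0.02 m and linear speed of d_cell below 0.02 m/s); the robot touches nothing.
It fails at once if the gripper presses the larger cell against the logger (spring, stud, lip, floor) with more than 18 N (contact force between d_cell and logger above 18 N and contact force between the fingers and d_cell above 2 N).
It fails at once if the smaller cell is taken out of its tray (distance of c_cell from where it was at the start of the episode above 0.03 m).
It also fails if it takes over 72 s, if anything falls off the work surface, if the arm or the gripper's body presses on something with over 40 N, if the wrist force passes 120 N, or if a joint passes its speed limit or range.

## Robot

A 6-joint arm with a two-finger parallel gripper is mounted at the origin on a cart in front of the work surface, level with it; the furniture and walls round the work are solid. World frame = base frame: x ahead of the robot, y to its left, z up, the work surface at z = 0. Lengths are in m, angles in rad, forces in N, time in s.
With the tool pointing down it reaches from about 0.35 to 0.8 m from the base axis. Payload 7.3 kg.
Tool frame: the origin (TCP) lies between the finger pads; the fingertips stand 25 mm ahead of it and the grasp point (between the pads) lies 6 mm ahead of it (r.tip_extent is the distance from the TCP to the fingertips, in m); z points along the fingers, y is the direction in which the jaws open and shut (so a half turn about z gives the same grasp; the last joint's range is limited). The gripper opens to 85 mm and grips with 20 to 120 N. Pads are 22 mm wide; open, the fingers measure 114 mm over their backs; the gripper's body (76 mm by 85 mm) begins 54 mm behind the grasp point. The pads swing forward as they close: fully open they stand 13 mm farther back than shut.
Start: joints at [1.132, 0.342, 1.524, -0, 1.275, -0.146], TCP at [0.152, 0.503, 0.219] pointing down, gripper open.
Joint ranges: [-2.53, 2.53], [-0.77, 2.02], [0.04, 2.7], [-1, 4.14], [0.28, 2.66], [-3.11, 3.11]. Speed limits (rad/s): [2.57, 2.57, 3.14, 3.14, 3.14, 3.14].

## Interface

Orientations are given as a unit quaternion [x, y, z, w].
In Python, from workcell import r, command_gripper, optics gives the robot as it stands. The module is installed in compiled form; this text tells all that it offers. Calls block until the motion is done:
- r.reach(position, orientation): joint-space move of the TCP to a pose.
- r.move_straight(position, orientation=None, speed=0.15, max_force=None): straight line of the TCP; orientation=None keeps the orientation; speed is the mean speed in m/s. With max_force (N) it stops when the force on the tool has changed by that much, and returns True; else False.
- r.movej(angles): joint-space move.
- command_gripper(opening, force=None): finger opening in m; force is the grip in N (None keeps the last); returns when the fingers have stopped.
- r.hold(seconds).
- r.solve_ik(position, orientation): joint angles nearest the present ones, or None.
- r.read_state(): the state.
- optics.get_image(name): name is "scene" or "side" or "wrist"; returns (picture, depth): 384x512x3 uint8, red, green, blue; 384x512 float32, m along the optical axis (not along the pixel's ray), 0 where there is no reading.
- optics.camera_model(name): a dict with "K" (3x3 intrinsics, pixels), "R" (3x3) and "t" (3): a world point X has camera coordinates R X + t; the wrist camera has in their place "tool_from_camera" (4x4, takes a point from camera to tool coordinates, whose origin is the TCP and whose axes are the flange's). Camera axes: x right, y down, z forward; pixel columns grow to the right and rows downward; lengths in m; the calibration is good to about 2 mm. A picture is of the moment at which its call begins: read the wrist's pose just before it. camera_model takes no time and is no camera call.
A pose or a line that the arm cannot do raises r.PlanningError and nothing moves.
- r.finish_job(): hands the job in, once; it reports no verdict.
The state is a dict: "time_s": time; "joint_positions": joint angles; "dq": joint speeds; "tau": joint torques, N m; "eef_pos": TCP position; "eef_rot": TCP orientation; "contact_force": force on the tool from outside, world axes, zero at the start; "torque": the same for the moment, N m; "grip_width": finger opening in m.
Only numpy, scipy, OpenCV 4.12 (cv2) and the standard library are available. Lean on these libraries where they do the work, as an engineer would, in place of code of your own. Each camera call takes 0.05 s, during which the arm holds its last target. There are 200 camera calls.

## Working session

There is one attempt and no reset: what is moved stays moved. The work goes in short steps, each a Python script; the robot and the scene stay as the last script left them, time stands still between calls to the robot, and variables do not carry over. Pictures are saved under pics/ and viewed, about 8 in all and at most 12, crops included, and the job is handed in when it is done.

```bash
mkdir -p pics; cat > h.py <<'E'
import numpy as np, cv2
from scipy.spatial.transform import Rotation as Rn
from workcell import r, command_gripper, optics
def st(): return r.read_state()
def cloud(name):
    s=st(); im,d=optics.get_image(name); m=optics.camera_model(name); K=np.array(m["K"])
    v,u=np.mgrid[:384,:512]; P=np.stack([(u-K[0,2])*d/K[0,0],(v-K[1,2])*d/K[1,1],d],-1)
    if name=="wrist":
        T=np.array(m["tool_from_camera"]); P=P@T[:3,:3].T+T[:3,3]
        P=P@Rn.from_quat(s["eef_rot"]).as_matrix().T+np.array(s["eef_pos"])
    else: P=(P-np.array(m["t"]))@np.array(m["R"])
    P[d==0]=np.nan
    return im,P
def save(n,im): cv2.imwrite("pics/"+n,im[:,:,::-1])
E
python3 - <<'E'
from h import *
a,P=cloud("scene"); b,Q=cloud("side")
np.savez("v.npz",a=a,P=P,b=b,Q=Q)
save("a.png",cv2.resize(np.vstack([a]),(800,600))); save("b.png",cv2.resize(b,(800,600)))
s=st(); print(s["time_s"],s["eef_rot"],s["eef_pos"],s["grip_width"],r.tip_extent)
E
```

```text
0.1 [ 1.45880245e-01  9.89302016e-01 -6.56569850e-04 -2.09089036e-04] [0.15135817 0.50231675 0.21799116] 0.08526390766007713 0.025
```

View pics/a.png

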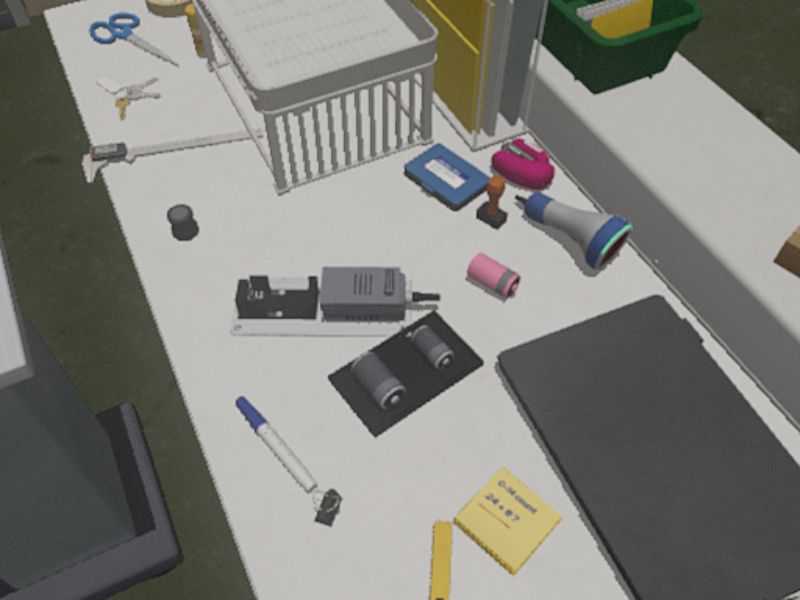

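View pics/b.png

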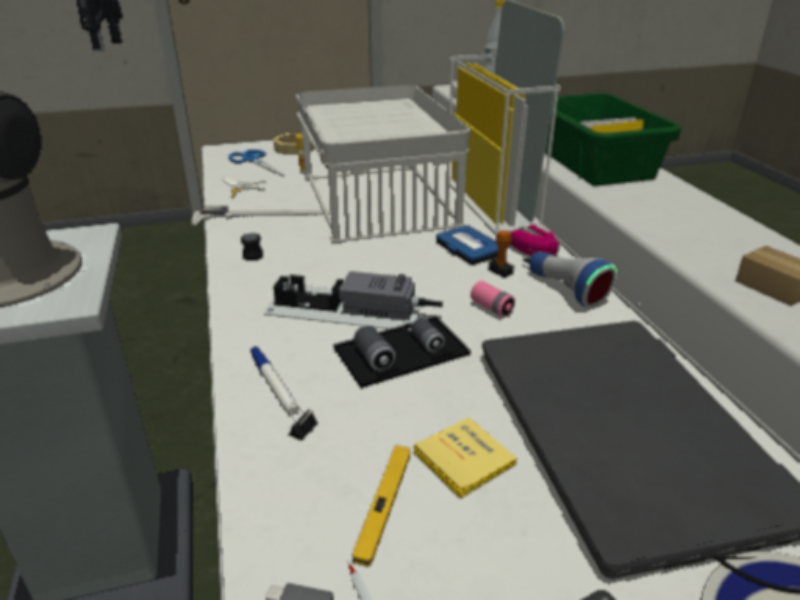

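Scene view (800×600): the cells are in the tray, the larger at (378,382) and the smaller at (433,345). The look-alike is pink at (495,277), outside the tray. The larger grey one in the tray fits the description. The logger bay is at (285,295), with the housing and cover to its right at (362,292). Next I'll get rough positions and take a closer look with the wrist camera.

```bash
python3 - <<'E'
from h import *
z=np.load("v.npz"); P=z["P"]
for n,(u,v) in dict(big=(378,372),bignose=(395,400),bigtail=(362,360),small=(433,340),plateL=(235,330),plateR=(395,330),blk=(262,285),hous=(362,280),bay=(300,298),traycorner=(378,432),tray=(405,365)).items():
    print(n,P[int(v*.64),int(u*.64)].round(3))
m=optics.camera_model("wrist");print(np.array(m["tool_from_camera"]).round(3))
# wrist look above middle of big cell and logger
c=(P[int(372*.64),int(378*.64)]+P[int(298*.64),int(300*.64)])/2
print(c)
E
```

```text
big [ 0.499 -0.371  0.035]
bignose [ 0.504 -0.404  0.021]
bigtail [ 0.491 -0.348  0.033]
small [ 0.575 -0.358  0.03 ]
plateL [ 0.381 -0.228  0.005]
plateR [ 0.549 -0.311  0.004]
blk [ 0.43  -0.188  0.018]
hous [ 0.534 -0.256  0.046]
bay [ 0.468 -0.219  0.007]
traycorner [ 0.474 -0.423  0.008]
tray [ 0.54  -0.358  0.003]
[[ 0.001 -0.956 -0.292  0.074]
 [ 1.     0.001 -0.    -0.   ]
 [ 0.    -0.292  0.956 -0.155]
 [ 0.     0.     0.     1.   ]]
[ 0.48333492 -0.29498761  0.02122784]
```

```bash
cat >> h.py <<'E'
def down(yaw): return (Rn.from_euler('z',yaw)*Rn.from_euler('x',np.pi)).as_quat()
E
python3 - <<'E'
from h import *
r.reach([.515,-.24,.28],down(np.radians(64)))
r.hold(.3)
im,P=cloud("wrist"); np.savez("w.npz",im=im,P=P); s=st(); print(s["time_s"],s["joint_positions"],s["contact_force"])
save("c.png",cv2.resize(im,(800,600),interpolation=cv2.INTER_CUBIC))
E
```

```text
3.3667 [-5.70603882e-01  3.85454353e-01  1.28962641e+00  8.07448058e-06
  1.46651282e+00 -1.17206457e-01] [ 0.34378423 -0.40839579  0.7512918 ]
```

View pics/c.png

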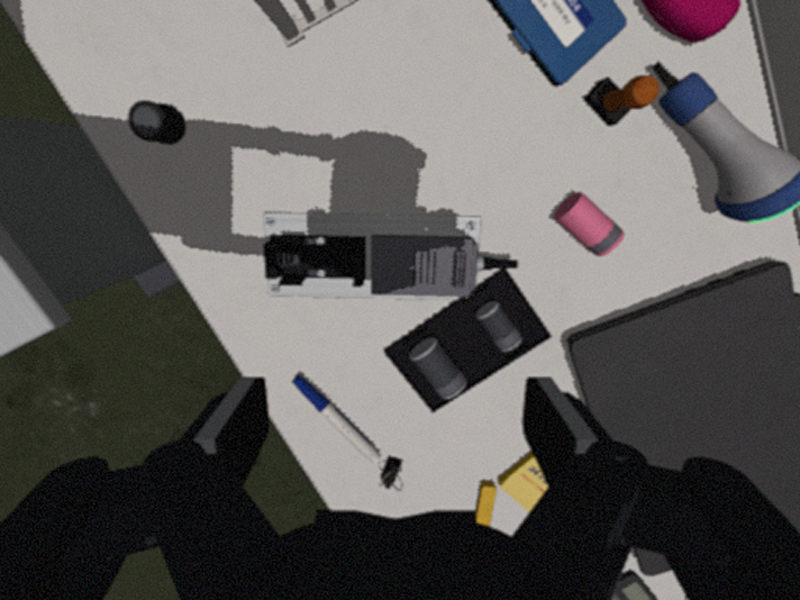

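Wrist view (800×600): the plate spans (265,212) to (481,299), with the bay on the left at (315,258) and the cover on the right at (425,262). The larger cell is at (438,367) and the smaller at (499,326), both in the tray. The pink one is at (590,222). Next I'll fit the poses.

```bash
python3 - <<'E'
from h import *
z=np.load("w.npz"); P=z["P"]; im=z["im"]
v,u=np.mgrid[:384,:512]; U=u/.64; V=v/.64
def box(a,b,c,d): return (U>a)&(U<b)&(V>c)&(V<d)
desk=P[box(280,480,305,330)&(im.min(-1)>130)]; print("desk z",np.nanmedian(desk[:,2]))
top=box(340,500,215,320)&(P[...,2]>.040)&(P[...,2]<.056)
pts=P[top]; c,wh,a=cv2.minAreaRect((pts[:,:2]*1000).astype(np.float32)); print("cover",c,wh,a,np.median(pts[:,2]))
lugm=top&(P[...,2]>.0505); print("lug",P[lugm].mean(0),lugm.sum())
pl=box(255,490,205,305)&(im.min(-1)>110)&(P[...,2]>.002)
pl=pl&(P[...,2]<.008); pts=P[pl]; print("plate",cv2.minAreaRect((pts[:,:2]*1000).astype(np.float32)),np.median(pts[:,2]))
for n,b in dict(big=(400,475,325,405),small=(470,530,290,360)).items():
    m=box(*b)&(P[...,2]>.014); q=P[m]; c,wh,a=cv2.minAreaRect((q[:,:2]*1000).astype(np.float32)); print(n,c,wh,a,np.nanpercentile(q[:,2],98))
    d=q[:,:2]-q[:,:2].mean(0); w,V2=np.linalg.eigh(d.T@d); print(V2[:,1],np.degrees(np.arctan2(V2[1,1],V2[0,1])))
# blk top
m=box(255,375,225,300)&(P[...,2]>.028)&(P[...,2]<.037); 
R=Rn.from_euler('z',-26,degrees=True).as_matrix()
q=P[m]; print("cradle hi",cv2.minAreaRect((q[:,:2]*1000).astype(np.float32)))
crop=np.vstack([cv2.resize(im[128:200,160:320],(800,360),interpolation=cv2.INTER_CUBIC),cv2.resize(im[200:264,240:352],(420,240),interpolation=cv2.INTER_CUBIC) @np.eye(3,dtype=np.uint8) if 0 else np.pad(cv2.resize(im[200:264,240:352],(420,240),interpolation=cv2.INTER_CUBIC),((0,0),(0,380),(0,0)))])
save("d.png",np.clip(crop*1.8,0,255).astype(np.uint8))
E
```

```text
desk z -0.0006810078005610731
cover (533.7763061523438, -262.16796875) (54.19239807128906, 96.90489196777344) 62.89055252075195 0.04540481643256791
lug [ 0.56137221 -0.27552354  0.05458611] 153
plate ((485.03778076171875, -237.54788208007812), (85.56526184082031, 223.17071533203125), 62.982975006103516) 0.00340121985939118
big (500.80352783203125, -371.7738342285156) (33.20977783203125, 58.74953079223633) 11.02466869354248 0.03634815200338427
[-0.21016524  0.97766588] 102.13203611118139
small (575.1243286132812, -357.5787048339844) (26.424074172973633, 47.29864501953125) 11.335058212280273 0.02944960786731534
[-0.18060552  0.98355561] 100.40503151891363
cradle hi ((446.54901123046875, -218.19967651367188), (49.36741256713867, 106.17742156982422), 66.16163635253906)
```

View pics/d.png

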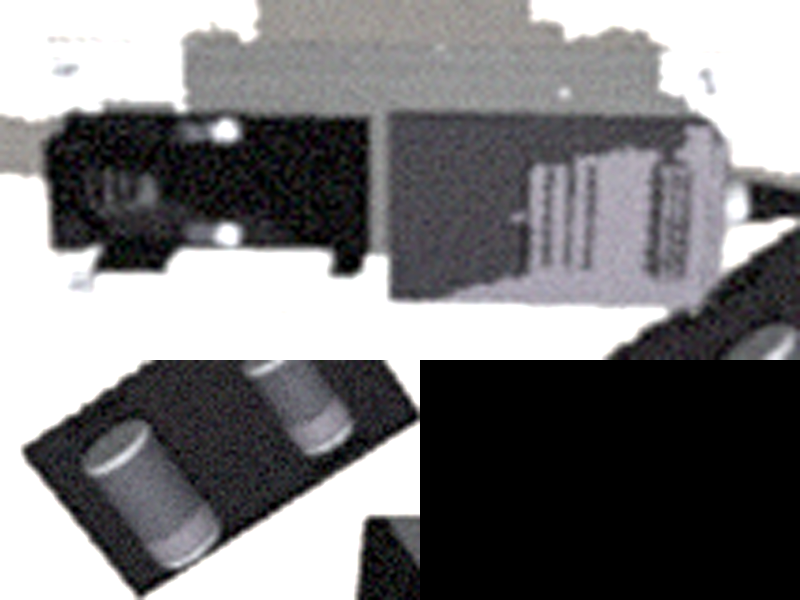

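Larger cell confirmed in the crop: it's the dark cell at lower left of the tray, wider than its neighbour. Fits give 33.2 mm against 26.4 mm, with the grey band towards −y, and the pink one is excluded. Next is a close look at the bay, plus IK checks for the tilted poses.

```bash
cat >> h.py <<'E'
# logger frame (estimate); tool x points to logger -x, pitch th = nub up
class L: yaw=np.radians(-27.05); o=None; 
def setL(u,v,yaw=L.yaw):
    L.yaw=yaw; c,s=np.cos(yaw),np.sin(yaw); L.ex=np.array([c,s,0]); L.ey=np.array([-s,c,0]); L.o=u*L.ex+v*L.ey
setL(.5035,.0093)
def W(x,y,z): return L.o+x*L.ex+y*L.ey+np.array([0,0,z])
def quat(th):  # th rad
    ex,ez=L.ex,np.array([0,0,1.]); a=np.cos(th)*ex+np.sin(th)*ez; n=-np.sin(th)*ex+np.cos(th)*ez
    return Rn.from_matrix(np.stack([-a,np.cross(-n,-a),-n],1)).as_quat()
E
python3 - <<'E'
from h import *
r.reach(W(.06,0,.20),quat(0)); r.hold(.3)
im,P=cloud("wrist"); np.savez("w2.npz",im=im,P=P); s=st(); print(s["time_s"],s["joint_positions"])
save("e.png",cv2.resize(np.clip(im*1.3,0,255).astype(np.uint8),(800,600),interpolation=cv2.INTER_CUBIC))
for th in (0,20,40): 
    for x in (0,.03): print(th,x,r.solve_ik(W(x,0,.06),quat(np.radians(th))))
print(r.solve_ik([.501,-.372,.0325],down(np.radians(101.2))))
x=(P-L.o)@L.ex*1000; y=(P-L.o)@L.ey*1000; z=P[...,2]*1000
for n,m in dict(cov=(z>41)&(z<49)&(x>40)&(x<150)&(abs(y)<35),lug=(z>51)&(z<60)&(x>100)&(x<140)&(abs(y)<25),top33=(z>29.5)&(z<38)&(x>-60)&(x<40)&(abs(y)<30),plate=(z>1.5)&(z<7)&(im.min(-1)>110)&(x>-85)&(x<150)&(abs(y)<50)).items():
    print(n,m.sum(),"x",np.percentile(x[m],[1,5,50,95,99]).round(1),"y",np.percentile(y[m],[1,5,50,95,99]).round(1),"z",np.median(z[m]).round(1), cv2.minAreaRect(np.stack([x[m],y[m]],1).astype(np.float32)))
E
```

```text
5.1167 [-5.91581313e-01  4.27247502e-01  1.44553650e+00 -5.36031539e-07
  1.26858966e+00 -1.69009772e+00]
0 0 [-6.05943007e-01  4.93755981e-01  1.78602767e+00 -4.44089210e-16
  8.61808998e-01 -1.70462777e+00]
0 0.03 [-5.98358586e-01  5.36913055e-01  1.70202199e+00 -4.44089210e-16
  9.02657609e-01 -1.69704335e+00]
20 0 [-0.64451891  0.37687205  2.09790414  0.18335442  0.32763981 -1.90679461]
20 0.03 [-0.63210475  0.41621531  2.02092106  0.15388358  0.36343342 -1.86526554]
40 0 [-0.70337931  0.42235626  2.39629762  2.74338087  0.38974498  1.7634343 ]
40 0.03 [-0.68147708  0.44489752  2.3184553   2.72438743  0.33598525  1.80574577]
[-0.7614359   0.70744536  1.45021613  0.          0.98393117 -0.95691278]
cov 3216 x [ 42.7  45.9  82.1 128.1 135.9] y [-27.  -25.   -0.2  23.8  25.9] z 45.5 ((90.273681640625, -0.5703907012939453), (95.70000457763672, 54.03353500366211), 0.031098399311304092)
lug 253 x [117.1 117.4 121.1 125.9 126.4] y [-16.6 -15.4  -0.2  14.4  16.4] z 55.0 ((121.68455505371094, -0.14273452758789062), (33.05286407470703, 9.76306438446045), 89.94235229492188)
top33 791 x [-57.9 -56.9 -44.3  33.1  34.2] y [-23.2 -22.   -0.3  20.9  22.3] z 32.5 ((-11.852523803710938, -0.5076389312744141), (45.8104362487793, 92.41019439697266), 89.49773406982422)
plate 2907 x [-65.  -62.7 -16.6 127.8 141.8] y [-43.2 -42.  -26.5  40.3  41.9] z 3.4 ((37.11676788330078, -0.6237411499023438), (85.9194107055664, 221.37437438964844), 89.9983901977539)
```

View pics/e.png

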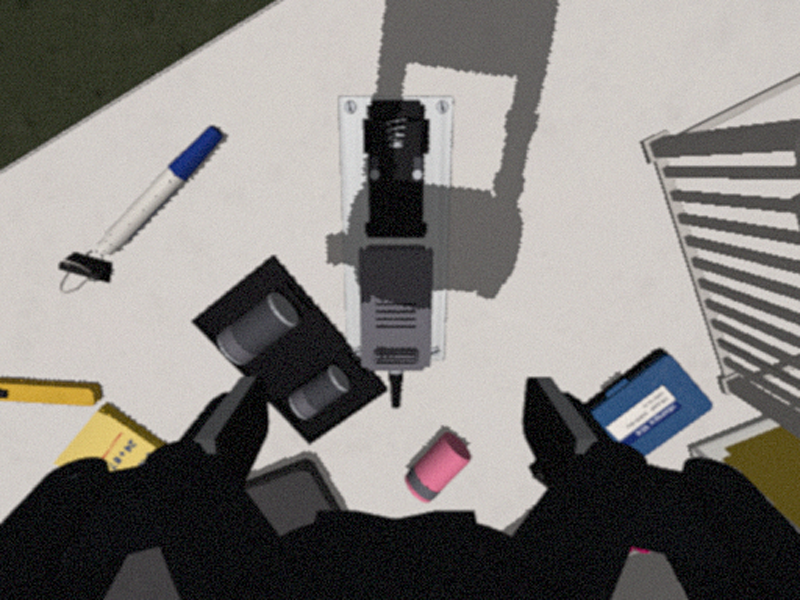

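```bash
cat >> h.py <<'E'
setL(.5045,.0090)
PHI=np.radians(20); G=.002; AX=.0135
def pose(C,yaw,th):
    """tool pose with grasped axis point C, cell axis yaw, nub-up tilt th"""
    p=th-PHI; ex=np.array([np.cos(yaw),np.sin(yaw),0]); ez=np.array([0,0,1.])
    a=np.cos(p)*ex+np.sin(p)*ez; n=-np.sin(p)*ex+np.cos(p)*ez
    return np.array(C)+AX*n, Rn.from_matrix(np.stack([-a,np.cross(-n,-a),-n],1)).as_quat()
def bay(Tx,Tz,th,y=0.):
    """tool pose with tail centre at logger (Tx,y,Tz) m, tilt deg"""
    t=np.radians(th); d=.031+G
    return pose(W(Tx+d*np.cos(t),y,Tz+d*np.sin(t)),L.yaw,t)
def tail():
    """tail centre (Tx,y,Tz mm) and tilt deg in logger frame, from the tool pose"""
    s=st(); M=Rn.from_quat(s["eef_rot"]).as_matrix(); n=-M[:,2]; a0=-M[:,0]
    th=np.arctan2(a0[2],a0@L.ex)+PHI; C=np.array(s["eef_pos"])-AX*n
    T=C-(.031+G)*(np.cos(th)*L.ex+np.sin(th)*np.array([0,0,1])); q=T-L.o
    return np.array([q@L.ex,q@L.ey,q[2]])*1e3, np.degrees(th)
def F():
    f=np.array(st()["contact_force"]); return np.array([f@L.ex,f@L.ey,f[2]])
E
python3 - <<'E'
from h import *
P=np.load("w2.npz")["P"]
near=(np.hypot(P[...,0]-.501,P[...,1]+.372)<.045)&(P[...,2]>.014)
q=P[near]; print("big2",cv2.minAreaRect((q[:,:2]*1000).astype(np.float32)))
for th,x,z in ((40,-.014,.05),(38,-.014,.02),(25,-.034,.026),(10,-.035,.024),(0,-.035,.0235)):
    j=r.solve_ik(*bay(x,z,th)); print(th,None if j is None else np.round(j,2))
y=np.radians(-78.9); c=np.array([.5008,-.3718,.0195])+.004*np.array([np.cos(y),np.sin(y),0])
print(np.round(r.solve_ik(*pose(c,y,0)),2))
E
```

```text
big2 ((500.5411376953125, -372.2481994628906), (33.117733001708984, 58.72297286987305), 10.151167869567871)
40 [-0.64  0.34  2.05  0.15  0.41 -1.87]
38 [-0.64  0.41  2.05  0.14  0.38 -1.86]
25 [-0.62  0.46  1.88  0.02  0.71 -1.73]
10 [-0.59  0.61  1.64 -0.02  1.07 -1.68]
0 [-0.58  0.72  1.48 -0.04  1.29 -1.66]
[-0.86  0.88  1.14  0.17  1.43 -1.1 ]
```

```bash
python3 - <<'E'
from h import *
y=np.radians(-79.3); c=np.array([.5007,-.3720,.0195])+.004*np.array([np.cos(y),np.sin(y),0])
command_gripper(.062,80)
p,q=pose(c,y,0); r.reach(p+[0,0,.07],q); 
print("hit",r.move_straight(p,q,speed=.08,max_force=6), st()["eef_pos"]-p, st()["time_s"])
command_gripper(.025,80); s=st(); print(s["grip_width"],s["contact_force"])
r.move_straight(p+[0,0,.08],q,speed=.12)
s=st(); print(s["grip_width"],s["contact_force"],s["time_s"])
r.reach(*bay(-.014,.075,40)); r.hold(.2)
im,P=cloud("side"); im2,_=cloud("wrist"); s=st(); print(s["grip_width"],F(),tail(),s["time_s"])
save("f.png",np.hstack([cv2.resize(im[120:250,130:330],(400,260)),cv2.resize(im2[:,:],(400,260))]))
E
```

```text
hit False [ 0.00024931 -0.00036106  0.00050946] 7.2417
0.025147726524598558 [ 0.63370933  0.9330481  -0.61475474]
0.025089162219345717 [ 0.27104671  0.41363083 -0.27717057] 8.5
0.025315847544338996 [-0.18546359 -0.47616026 -0.31439555] (array([-13.45916392,  -0.46827171,  74.71980297]), np.float64(39.97575221137007)) 9.825
```

View pics/f.png

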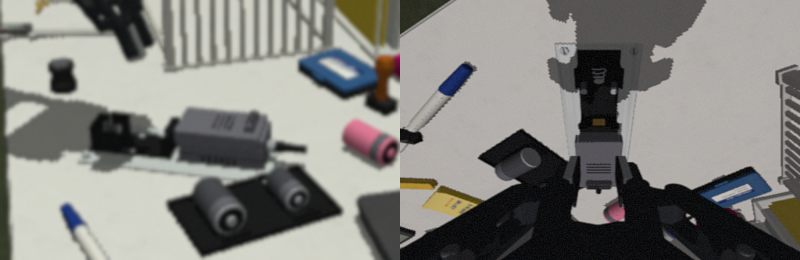

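The grasp missed: the jaws closed to 25 mm and the larger cell is still in the tray. I'll measure where it lies now.

```bash
python3 - <<'E'
from h import *
r.reach([.515,-.24,.28],down(np.radians(64))); command_gripper(.07); r.hold(.2)
im,P=cloud("wrist"); np.savez("w3.npz",im=im,P=P); print(st()["time_s"])
for n,c in dict(big=(.501,-.372),small=(.575,-.3576)).items():
  for nm in ("w.npz","w3.npz"):
    A=np.load(nm)["P"]; m=(np.hypot(A[...,0]-c[0],A[...,1]-c[1])<.043)&(A[...,2]>.014)
    q=A[m]; print(n,nm,cv2.minAreaRect((q[:,:2]*1000).astype(np.float32)),np.percentile(q[:,2],98))
save("g.png",cv2.resize(np.clip(im[190:290,230:370]*1.5,0,255).astype(np.uint8),(700,500),interpolation=cv2.INTER_CUBIC))
E
```

```text
12.1
big w.npz ((500.80352783203125, -371.7738342285156), (33.20977783203125, 58.74953079223633), 11.02466869354248) 0.03634815200338427
big w3.npz ((500.7818908691406, -371.477783203125), (32.87911605834961, 58.50325393676758), 11.025390625) 0.036378448349260205
small w.npz ((575.1243286132812, -357.5787048339844), (26.424074172973633, 47.29864501953125), 11.335058212280273) 0.02944960786731534
small w3.npz ((575.4183349609375, -357.7997131347656), (26.115089416503906, 47.73796081542969), 10.91604232788086) 0.029569528363265363
```

View pics/g.png

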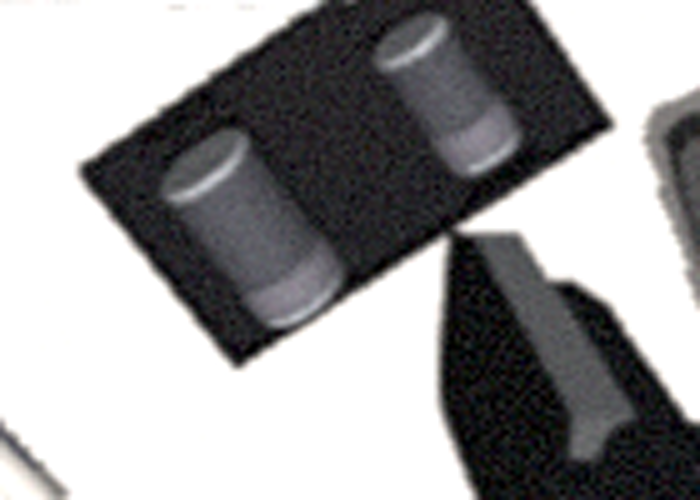

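The cell hasn't moved, so the fingertips must have closed above it. I'll check the real fingertip location in the tool frame from the wrist depth images I already have.

```bash
python3 - <<'E'
from h import *
s=st(); M=Rn.from_quat(s["eef_rot"]).as_matrix(); print(s["eef_pos"],M.round(3).tolist(),s["grip_width"])
for nm,t in (("w3.npz",None),):
    P=np.load(nm)["P"]; Q=(P-np.array(s["eef_pos"]))@M*1000
    for sg in (-1,1):
        m=(np.abs(Q[...,0])<20)&(sg*Q[...,1]>5)&(sg*Q[...,1]<75)&(Q[...,2]<60)&(Q[...,2]>-60)
        q=Q[m]; print(sg,m.sum(),"x",np.percentile(q[:,0],[1,50,99]),"inner y",np.percentile(sg*q[:,1],[1,5,50,99]),"z",np.percentile(q[:,2],[1,50,95,99,99.8]))
        tip=q[q[:,2]>np.percentile(q[:,2],97)]; print("  tip y",np.median(tip[:,1]),"x",np.median(tip[:,0]))
E
```

```text
[ 0.51499988 -0.24001203  0.27999459] [[0.438, 0.899, -0.0], [0.899, -0.438, -0.0], [-0.0, 0.0, -1.0]] 0.07001705630505813
-1 1932 x [-10.79545659   6.58736225  11.32896569] inner y [34.3253152  34.46772517 35.04602553 47.95401875] z [-59.22806612 -43.76213919 -24.61221424 -21.42394916 -19.94649467]
  tip y -34.66018518991068 x 0.46908569589537896
1 1929 x [-10.79800574   6.61982867  11.2747436 ] inner y [34.94657306 35.09803506 35.67762393 48.52021593] z [-59.15606179 -43.90080335 -24.90440722 -21.414484   -19.95357584]
  tip y 35.34922717091776 x 0.38264518533530023
```

```bash
python3 - <<'E'
from h import *
print(np.array(optics.camera_model("wrist")["K"])[0])
command_gripper(.035); r.hold(.1)
im,P=cloud("wrist"); s=st(); M=Rn.from_quat(s["eef_rot"]).as_matrix()
Q=(P-np.array(s["eef_pos"]))@M*1000
for row in range(215,275,5):
    print(row,[tuple(Q[row,c].round(0).astype(int)) if np.isfinite(Q[row,c]).all() else None for c in (205,212,219,226)])
save("hh.png",cv2.resize(np.clip(im[170:330,156:356]*2.5,0,255).astype(np.uint8),(750,600),interpolation=cv2.INTER_CUBIC)); print(s["time_s"],s["grip_width"])
E
```

```text
[278.77849493   0.         252.8020827 ]
215 [(np.int64(-98), np.int64(-79), np.int64(280)), (np.int64(-98), np.int64(-67), np.int64(280)), (np.int64(-97), np.int64(-55), np.int64(280)), (np.int64(-98), np.int64(-44), np.int64(281))]
220 [(np.int64(-107), np.int64(-79), np.int64(280)), (np.int64(-107), np.int64(-68), np.int64(282)), (np.int64(-108), np.int64(-56), np.int64(282)), (np.int64(-107), np.int64(-44), np.int64(281))]
225 [(np.int64(-116), np.int64(-80), np.int64(281)), (np.int64(-116), np.int64(-68), np.int64(281)), (np.int64(-117), np.int64(-56), np.int64(283)), (np.int64(-116), np.int64(-44), np.int64(282))]
230 [(np.int64(-125), np.int64(-80), np.int64(281)), (np.int64(-125), np.int64(-68), np.int64(279)), (np.int64(-124), np.int64(-56), np.int64(279)), (np.int64(-125), np.int64(-45), np.int64(281))]
235 [(np.int64(-135), np.int64(-81), np.int64(281)), (np.int64(11), np.int64(-21), np.int64(-24)), (np.int64(10), np.int64(-17), np.int64(-22)), (np.int64(-135), np.int64(-45), np.int64(281))]
240 [(np.int64(11), np.int64(-23), np.int64(-29)), (np.int64(11), np.int64(-20), n
[... 576 characters left out ...]
4(-42)), (np.int64(0), np.int64(-17), np.int64(-25)), (np.int64(-173), np.int64(-46), np.int64(280))]
260 [(np.int64(10), np.int64(-20), np.int64(-47)), (np.int64(10), np.int64(-17), np.int64(-47)), (np.int64(-2), np.int64(-17), np.int64(-27)), (np.int64(-182), np.int64(-46), np.int64(280))]
265 [(np.int64(10), np.int64(-20), np.int64(-51)), (np.int64(9), np.int64(-17), np.int64(-49)), (np.int64(-5), np.int64(-17), np.int64(-26)), (np.int64(-193), np.int64(-46), np.int64(281))]
270 [(np.int64(7), np.int64(-20), np.int64(-50)), (np.int64(6), np.int64(-17), np.int64(-49)), (np.int64(-8), np.int64(-17), np.int64(-27)), (np.int64(-203), np.int64(-47), np.int64(281))]
12.6833 0.034967901411886174
```

View pics/hh.png

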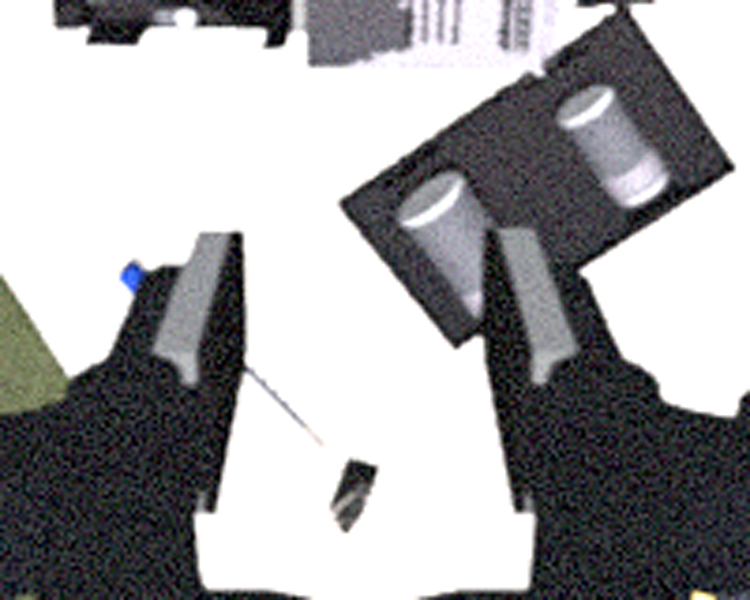

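Both the depth image and the miss show the fingertips about 21 mm *behind* the reported TCP, not 25 mm ahead. I'll trust that measurement, confirm it by a guarded touch-down beside the cell, and regrasp accordingly.

```bash
cat >> h.py <<'E'
TIP=-.021; AX=TIP-.010
E
python3 - <<'E'
from h import *
y=np.radians(-79.1); c=np.array([.5007,-.3718,.0195])+.004*np.array([np.cos(y),np.sin(y),0])
command_gripper(.062,80)
p,q=pose(c,y,0); r.reach(p+[0,0,.05],q)
r.move_straight(p+[0,0,.012],q,speed=.1,max_force=6)
hit=r.move_straight(p+[0,0,-.008],q,speed=.02,max_force=4); s=st()
print("hit",hit,(s["eef_pos"]-p)*1000,s["contact_force"],s["time_s"])
E
```

```text
hit True [ 0.06755737 -0.10588449  2.25047611] [ 0.50321165 -0.0143501   5.67533259] 15.2667
```

Touch-down at +2.3 mm, which is the rib or floor, so the fingertips are where the camera showed them to within about 2–3 mm. Grasping now.

```bash
cat >> h.py <<'E'
AX=-.0275
E
python3 - <<'E'
from h import *
y=np.radians(-79.1); c=np.array([.5007,-.3718,.0195])+.004*np.array([np.cos(y),np.sin(y),0])
p,q=pose(c,y,0); r.move_straight(p,q,speed=.05)
command_gripper(.025,80); s=st(); print(s["grip_width"],s["contact_force"],(s["eef_pos"]-p)*1000)
r.move_straight(p+[0,0,.08],q,speed=.12)
s=st(); print(s["grip_width"],s["contact_force"],s["time_s"])
r.reach(*bay(-.014,.075,40)); r.hold(.3)
im,P=cloud("side"); im2,_=cloud("wrist"); s=st(); print(s["grip_width"],F(),tail(),s["time_s"],s["joint_positions"])
save("i.png",np.hstack([cv2.resize(im[120:250,130:330],(400,300)),cv2.resize(np.clip(im2*1.5,0,255).astype(np.uint8),(400,300))]))
np.savez("w4.npz",im=im,P=P)
E
```

```text
0.030873509577474617 [ 0.87926748 -0.60625399  1.94281606] [ 0.0837442  -0.17457408  0.05634221]
0.03089098788017253 [-0.32409145 -0.24147918 -1.79990009] 16.7167
0.030823894384119102 [ 0.2506707   0.94498058 -2.48021363] (array([-13.81127891,  -0.26415186,  74.78865065]), np.float64(39.97709271108549)) 18.1417 [-0.63656311  0.38554528  2.03223736  0.14993383  0.38337166 -1.86407412]
```

View pics/i.png

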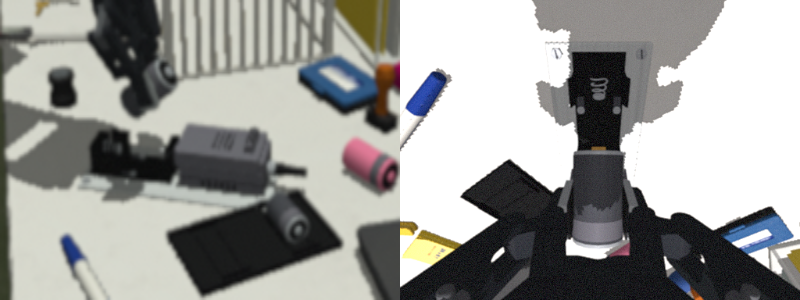

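The side and wrist views show the larger cell held nub-up over the bay at (150,85), aligned with the channel. The spring is at (598,88) in the wrist half. Next I'll feel for the floor, then the spring.

```bash
python3 - <<'E'
from h import *
def go(x,z,th,sp,mf): 
    h=r.move_straight(*bay(x,z,th),speed=sp,max_force=mf); print(h,tail()[0].round(2),round(tail()[1],1),"F",F().round(2),round(st()["time_s"],2)); return h
f0=F(); print(f0)
if not go(-.014,.030,40,.06,5): 
    go(-.014,.014,40,.012,2.5)
E
```

```text
[ 0.2506707   0.94498058 -2.48021363]Traceback (most recent call last):
  File "<stdin>", line 5, in <module>
  File "<stdin>", line 3, in go
workcell.PlanningError: the arm cannot follow that straight line within its joint ranges
```

```bash
cat >> h.py <<'E'
def go(x,z,th,sp,mf=None): 
    h=r.move_straight(*bay(x*1e-3,z*1e-3,th),speed=sp,max_force=mf); print(h,tail()[0].round(2),round(tail()[1],1),"F",F().round(2),round(st()["time_s"],2)); return h
E
python3 - <<'E'
from h import *
for th in (38,36,34,32,30):
    for z in (30,14):
        j=r.solve_ik(*bay(-.016,z*1e-3,th)); print(th,z,None if j is None else j.round(2))
E
```

```text
38 30 [-0.63  0.48  2.05  0.16  0.31 -1.88]
38 14 None
36 30 [-0.63  0.49  2.02  0.12  0.36 -1.84]
36 14 [-0.63  0.52  2.03  0.14  0.32 -1.85]
34 30 [-0.62  0.5   1.99  0.09  0.42 -1.8 ]
34 14 [-0.62  0.53  2.    0.1   0.37 -1.81]
32 30 [-0.62  0.51  1.96  0.07  0.47 -1.78]
32 14 [-0.62  0.54  1.97  0.07  0.43 -1.78]
30 30 [-0.62  0.52  1.93  0.05  0.52 -1.76]
30 14 [-0.62  0.55  1.94  0.05  0.48 -1.76]
```

```bash
python3 - <<'E'
from h import *
go(-15.5,74,35,.06); r.hold(.1)
if not go(-15.5,31,35,.06,5):
    r.hold(.15); print(F()); go(-15.5,15,35,.012,2.5)
E
```

```text
False [-14.25  -0.09  74.12] 35.2 F [-0.4   0.57 -1.39] 18.39
False [-1.524e+01 -1.000e-02  3.116e+01] 35.0 F [-0.1  -0.04 -1.42] 19.36
[-0.14039596 -0.50625016 -1.27198071]
True [-1.534e+01 -2.000e-02  2.633e+01] 35.0 F [-0.57  0.27  2.99] 20.12
```

Contact came at T_z = 26.3 mm. By geometry that puts the body's front corner at z = 46 on the cover's edge, not on the floor. I'll back off and go towards the spring at this height.

```bash
python3 - <<'E'
from h import *
go(-15.5,27.5,35,.03); r.hold(.1); print(F())
if not go(-22,27,35,.02,3):
    r.hold(.1); print(F()); go(-36,27,35,.012,2.5)
r.hold(.2); print(F(),tail())
E
```

```text
False [-15.81   0.07  27.32] 35.0 F [ 0.43  0.41 -2.5 ] 20.37
[-1.06911804  0.01402801 -1.45140602]
False [-2.207e+01 -1.000e-02  2.702e+01] 35.0 F [ 0.55 -0.92 -1.65] 20.94
[-0.41939087 -0.287694   -1.36925549]
True [-31.89  -0.14  27.18] 35.1 F [ 2.03  1.15 -0.03] 21.89
[1.89861684 0.39307468 0.19782937] (array([-31.84562982,  -0.1207384 ,  26.94944872]), np.float64(35.08474748088242))
```

```bash
python3 - <<'E'
from h import *
go(-32.8,27,28,.02,6)
for x in (-35,-36.5,-38,-39,-39.6,-40.2,-40.8,-41.4):
    h=go(x,27,28,.015,4); r.hold(.05); f=F(); print("   ",f.round(2))
    if h or f[0]>9.6: break
E
```

```text
False [-32.15  -0.09  26.88] 28.1 F [ 1.81 -1.8   1.11] 22.45
False [-34.84  -0.13  27.23] 28.1 F [ 5.11 -1.22 -0.46] 22.75
    [ 3.95 -2.18 -0.12]
False [-35.89  -0.16  27.29] 28.1 F [ 6.05 -0.54  0.83] 23.05
    [ 5.18 -1.76  0.08]
False [-36.99  -0.18  27.38] 28.2 F [ 6.59 -1.47 -0.34] 23.35
    [ 6.88 -1.19  0.09]
False [-37.71  -0.22  27.42] 28.2 F [ 7.16 -0.65 -0.38] 23.65
    [ 5.95 -0.98  0.19]
False [-38.14  -0.22  27.45] 28.2 F [ 7.66 -1.8  -0.7 ] 23.95
    [ 7.95 -0.35 -0.81]
False [-38.6   -0.23  27.48] 28.3 F [ 8.42 -1.13 -1.06] 24.25
    [ 8.9  -0.61 -1.11]
False [-39.05  -0.28  27.51] 28.3 F [ 9.55 -1.37 -1.07] 24.55
    [ 8.94 -1.98 -0.07]
False [-39.46  -0.26  27.56] 28.3 F [ 8.63 -0.64 -1.44] 24.85
    [ 8.5  -0.77 -1.41]
```

Spring free face at x = −30.7, so the cradle is shifted about −4.2 mm, and the force slope of 1 N/mm matches. The cell is now held with about 9 N of compression. I'll tilt it down in steps while watching the force.

```bash
python3 - <<'E'
from h import *
for th,z in ((24,26.5),(20,26.3),(16,26),(12,25.7),(9,25.4),(6,25)):
    h=go(-41.2,z,th,.02,5); f=F()
    if h or f[0]>11.5 or abs(f[2]+1.4)>4: print("stop"); break
r.hold(.1); print(F(),tail())
E
```

```text
False [-38.6   -0.34  27.15] 24.3 F [ 7.51 -2.15  2.55] 25.19
False [-38.56  -0.33  26.92] 20.3 F [ 8.14 -1.04  4.65] 25.48
stop
[ 8.46361607 -2.19922614  3.90689681] (array([-38.83402407,  -0.32785318,  27.00917763]), np.float64(20.34027229069952))
```

```bash
python3 - <<'E'
from h import *
im,P=cloud("side"); im2,P2=cloud("wrist"); np.savez("w5.npz",im=im2,P=P2)
b=lambda x,k:np.clip(x.astype(float)*k,0,255).astype(np.uint8)
save("j.png",np.hstack([cv2.resize(b(im[150:225,150:250],1.6),(400,300),interpolation=cv2.INTER_CUBIC),cv2.resize(b(im2[90:240,156:356],2.2),(400,300),interpolation=cv2.INTER_CUBIC)]))
# cell geometry from the wrist depth, logger frame (mm)
q=(P2-L.o); x=q@L.ex*1e3; y=q@L.ey*1e3; z=q[...,2]*1e3
m=(abs(y)<12)&(x>-50)&(x<45)&(z>20)
for xx in range(-48,44,4):
    k=m&(abs(x-xx)<1)&(abs(y)<3)
    if k.sum(): print(xx,np.percentile(z[k],[10,50,90]).round(1),end=" | ")
k=(z>30)&(z<37)&(x>-62)&(x<40)&(abs(y)<30); print("\nlow tops x",np.percentile(x[k],[1,99]),"y",np.percentile(y[k],[1,99]))
E
```

```text
-48 [31.5 31.9 32.6] | -44 [25.3 40.5 42.6] | -40 [27.1 43.2 44.2] | -36 [44.3 44.9 45.6] | -32 [45.4 46.2 47. ] | -28 [47.3 47.8 48.6] | -24 [48.3 49.5 50.2] | -20 [100.  108.7 114.3] | -16 [51.4 52.1 53.1] | -12 [52.5 53.7 54.7] | -8 [54.2 55.2 56. ] | -4 [55.8 57.  58. ] | 0 [57.7 58.6 59.5] | 4 [59.2 59.9 60.9] | 8 [60.  61.  61.6] | 
low tops x [-60.12631337  33.56550448] y [-26.50337499  24.61243286]
```

View pics/j.png

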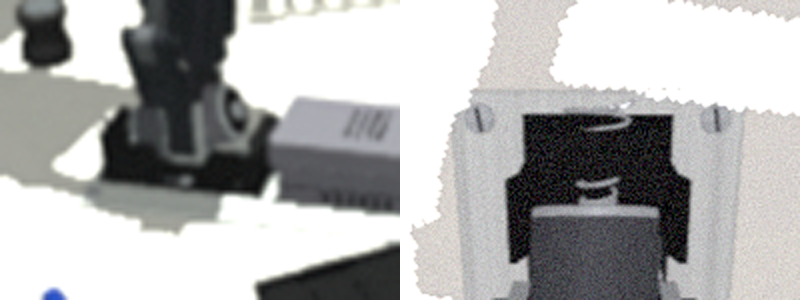

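The picture shows the cell tilted 20° and centred on the spring to within about 1 mm, tail face on the contact. The front corner is past the lip and nothing is jammed. The vertical force is consistent with friction at the spring, so I'll carry on with a limit on force.

```bash
cat >> h.py <<'E'
def go(x,z,th,sp,mf=None,y=.5): 
    h=r.move_straight(*bay(x*1e-3,z*1e-3,th,y*1e-3),speed=sp,max_force=mf); print(h,tail()[0].round(2),round(tail()[1],1),"F",F().round(2),round(st()["time_s"],2)); return h
E
python3 - <<'E'
from h import *
for th,z in ((16,26.3),(12,26.2),(9,26),(6,25.8)):
    h=go(-41.4,z,th,.02,5); f=F()
    if h or f[0]>11.5 or f[2]>6.5: print("stop"); break
r.hold(.1); print(F(),tail())
E
```

```text
False [-38.75  -0.15  26.84] 16.3 F [ 8.43 -3.76  3.64] 25.96
True [-36.68  -0.51  27.19] 12.3 F [ 6.04 -0.24  0.6 ] 26.18
stop
[ 7.16794915 -0.59772223  0.42536732] (array([-36.48188977,  -0.489064  ,  27.25385884]), np.float64(12.315000088784398))
```

```bash
python3 - <<'E'
from h import *
for x,th,z in ((-38,15,27),(-41.6,15,27),(-41.6,12,26.6),(-41.6,9,26.2),(-41.6,6,25.8)):
    h=go(x,z,th,.015,7); f=F()
    if h or f[0]>12 or f[2]>7: print("stop"); break
r.hold(.1); print(F(),tail())
E
```

```text
False [-37.27   0.39  27.23] 15.2 F [ 6.82 -1.38 -0.84] 26.55
False [-39.58   0.34  27.24] 15.3 F [ 9.69 -1.31 -0.44] 26.94
False [-39.26   0.34  26.8 ] 12.3 F [ 9.53 -1.62  1.25] 27.23
False [-39.24   0.32  26.51] 9.3 F [ 9.32 -1.26  1.53] 27.52
False [-39.3    0.27  26.12] 6.3 F [ 8.75 -0.93  4.82] 27.82
[ 9.90851374 -0.83442244  2.48274819] (array([-39.4327897 ,   0.29261263,  26.23095943]), np.float64(6.330492057195743))
```

```bash
python3 - <<'E'
from h import *
for x,th,z in ((-41.6,4,25.3),(-41.6,2,24.9),(-41.6,.5,24.5),(-41.6,-.3,24.1),(-41.6,-.3,23.6),(-41.6,-.3,23.2)):
    h=go(x,z,th,.015,6); r.hold(.05); f=F(); print("    ",f.round(1))
    if h or f[0]>12 or f[2]>6: print("stop"); break
print(tail(),st()["grip_width"])
E
```

```text
False [-39.36   0.31  25.72] 4.3 F [ 9.39 -1.07  3.87] 28.18
     [ 9.1 -0.9  4.3]
False [-39.4    0.3   25.25] 2.3 F [ 9.79 -0.52  3.7 ] 28.48
     [10.6 -0.5  3.4]
False [-39.43   0.34  24.84] 0.8 F [ 9.77 -0.71  3.6 ] 28.77
     [ 9.  -0.6  3.3]
False [-39.43   0.37  24.53] 0.0 F [10.81 -1.33  4.32] 29.07
     [11.  -0.1  2.7]
False [-39.45   0.41  24.11] 0.1 F [ 9.47 -0.58  4.36] 29.38
     [ 9.  -0.9  3.4]
False [-39.43   0.42  23.74] 0.1 F [9.78 0.19 5.48] 29.68
     [ 9.2 -0.4  4.8]
(array([-39.44468473,   0.42057612,  23.72754294]), np.float64(0.05249431058358032)) 0.03084921587744716
```

```bash
python3 - <<'E'
from h import *
go(-39,23.2,-.3,.015,7); go(-37,23.3,-.3,.015,7); r.hold(.1); print(F(),tail())
s=st(); command_gripper(.045); r.hold(.2); print(F())
p=np.array(st()["eef_pos"]); M=Rn.from_quat(st()["eef_rot"]).as_matrix()
print("hit",r.move_straight(p-.09*M[:,2],None,.08,8)); r.hold(.1)
print(F(),st()["eef_pos"],st()["time_s"])
im2,P2=cloud("wrist"); im,P=cloud("scene")
q=(P2-L.o); x=q@L.ex*1e3; y=q@L.ey*1e3; z=q[...,2]*1e3
for xx in range(-48,44,4):
    k=(abs(x-xx)<1)&(abs(y)<3)&(z<70)
    if k.sum(): print(xx,np.percentile(z[k],[10,50,90]).round(1),end=" | ")
b=lambda x,k:np.clip(x.astype(float)*k,0,255).astype(np.uint8)
save("k.png",np.hstack([cv2.resize(b(im[150:225,140:240],1.6),(400,300),interpolation=cv2.INTER_CUBIC),cv2.resize(b(im2[90:300,116:396],2),(400,300),interpolation=cv2.INTER_CUBIC)]))
E
```

```text
False [-37.53   0.44  23.65] -0.0 F [ 8.   -1.31  5.02] 30.05
False [-36.18   0.47  23.67] -0.1 F [ 7.04 -0.88  3.16] 30.33
[7.13169683 0.09736146 3.511458  ] (array([-36.17113431,   0.48831053,  23.70563414]), np.float64(-0.1333923027560629))
[ 0.11799193  0.32651582 -0.16816902]
hit False
[-0.20476327  0.47800068 -0.08041364] [ 0.46876193 -0.22856683  0.0810901 ] 32.3
-48 [27.  30.9 32.2] | -44 [24.7 25.9 26.6] | -40 [24.  25.9 27.2] | -36 [25.8 27.3 28.4] | -32 [38.2 39.1 39.6] | -28 [38.2 39.3 40.3] | -24 [38.6 39.3 40.1] | -20 [38.  39.  40.3] | -16 [38.5 39.2 40.1] | -12 [38.5 39.1 40.1] | -8 [38.4 39.2 39.9] | -4 [38.5 38.9 39.9] | 0 [38.2 39.2 39.7] | 4 [38.3 39.  40.3] | 8 [38.3 38.9 39.7] | 12 [38.9 39.7 40.4] | 16 [39.  39.5 40.6] | 20 [38.3 39.2 40.1] | 24 [33.6 38.5 40. ] | 28 [34.  34.9 35.6] | 32 [33.  34.4 35.3] | 40 [3.1 3.7 4.3] |
```

View pics/k.png

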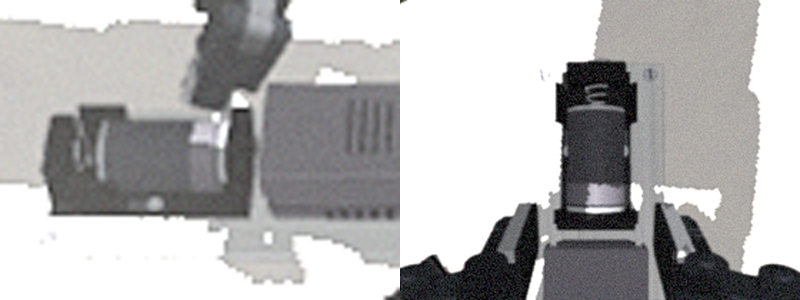

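The bay view shows the cell flat with its nub under the lip: top at 39.2 mm along its whole length, tail at about −34, lip at x 26–34. The steel nose end is at (220,135) in the left half. Next, I'll push the cover lug shut.

```bash
python3 - <<'E'
from h import *
p=np.array(st()["eef_pos"]); q=quat(0)
r.move_straight(p+[0,0,.03],None,.1)
command_gripper(.02,60)
r.reach(W(.142,0,.09),q); r.move_straight(W(.142,0,.040),q,.08,8); r.hold(.1)
h=r.move_straight(W(.142,0,.026),q,.02,3); z=st()["eef_pos"][2]; print("touch",h,z,F())
zt=z+.0025 if h else z
r.move_straight(W(.142,0,zt),q,.03); r.hold(.1); print(F(),st()["time_s"])
h=r.move_straight(W(.128,0,zt),q,.03,4); e=(st()["eef_pos"]-L.o)@L.ex; print("lug?",h,e,F())
h=r.move_straight(W(.040,0,zt),q,.05,9); e2=(st()["eef_pos"]-L.o)@L.ex; print("end",h,e2,F(),st()["time_s"])
E
```

```text
touch True 0.03139766391984321 [0.91906521 0.52231838 3.07417152]
[ 0.34019844 -0.29377205 -0.2125857 ] 35.4667
lug? False 0.12778211348300228 [ 0.41270362 -0.05967906  0.65417495]
end True 0.04492794698876272 [1.64438201 0.91492375 0.48026925] 37.625
```

```bash
python3 - <<'E'
from h import *
p=np.array(st()["eef_pos"])
r.move_straight(p+.006*L.ex,None,.05); r.move_straight(p+.006*L.ex+[0,0,.17],None,.15)
r.reach(W(.07,0,.20),quat(0)); r.hold(.3)
im,P=cloud("wrist"); q=(P-L.o); x=q@L.ex*1e3; y=q@L.ey*1e3; z=q[...,2]*1e3
m=(z>51)&(z<60)&(x>0)&(x<140)&(abs(y)<25); print("lug",np.percentile(x[m],[2,50,98]),m.sum())
m=(z>42)&(z<48)&(x>-80)&(x<100)&(abs(y)<30); print("cover x",np.percentile(x[m],[1,5,95,99]),np.median(z[m]))
ims,Ps=cloud("scene")
for c in ((.575,-.3577),):
    A=Ps; m=(np.hypot(A[...,0]-c[0],A[...,1]-c[1])<.035)&(A[...,2]>.014); print("small",A[m].mean(0)); A=np.load("v.npz")["P"]; m=(np.hypot(A[...,0]-c[0],A[...,1]-c[1])<.035)&(A[...,2]>.014); print(A[m].mean(0))
save("l.png",cv2.resize(np.clip(im*1.4,0,255).astype(np.uint8),(800,600))); print(F(),st()["time_s"])
E
```

```text
lug [24.79581862 28.90828246 34.48671693] 294
cover x [-50.17435886 -46.56344712  39.80955184  85.4220095 ] 45.34412691185087
small [ 0.57232218 -0.36119202  0.02526846]
[ 0.57229747 -0.36124519  0.02528045]
[-0.60913931 -0.47399207 -0.95559499] 39.8333
```

View pics/l.png

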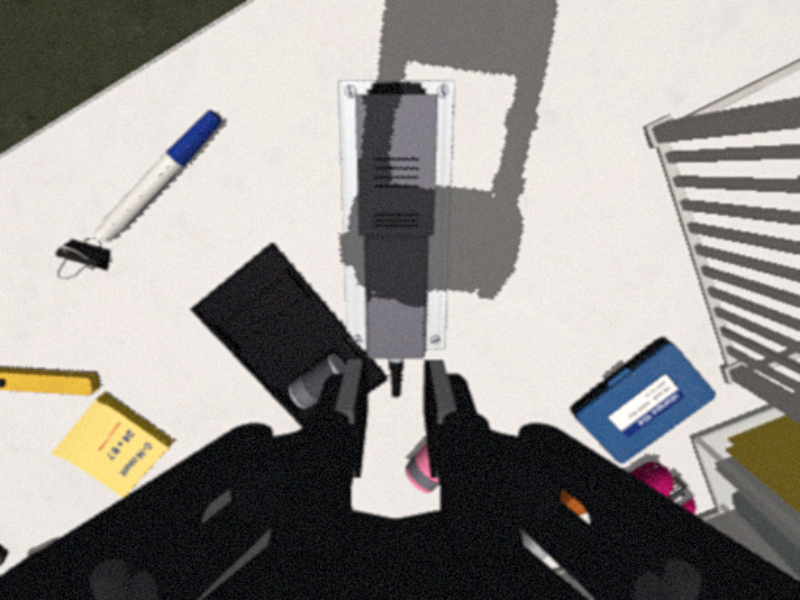

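The final view shows the cover over the bay, lug at (397,220), and the smaller cell still in its tray at (318,382). The lug moved about 91 mm to its stop. Handing in.

```bash
python3 -c "
from h import *
r.finish_job(); print(st()['time_s'])"
```

```text
the job is handed in; nothing more can be done
the job is handed in; nothing more can be done
```

The larger cell is seated in the logger's bay and the cover is shut over it. I handed the job in at about 40 s of the 72 s allowed; no verdict is reported.

**Seating:** The spring's free face was about 4 mm further towards −x than nominal, found by feel. I held the cell tail-first against the spring at 9–10 N and lowered the nub in steps. I then eased the cell forward and let the spring push it the last bit under the lip. The highest force I read was about 11 N.

**Last checks:**
- **Cell:** before I closed the cover, its top was level at 39.2 mm along its length (nominal 40; the cameras read about 0.7 mm low). The tail was near x = −34 mm and the nub end was under the lip.
- **Cover:** the lug travelled about 91 mm (full travel 92) and stopped firmly at the end.
- **Smaller cell:** it had moved less than 0.1 mm, and the gripper was clear of everything.

**What disagreed or failed on the way:**
- **First grasp missed:** the fingertips are about 20 mm behind the reported TCP, not 25 mm ahead as stated. I measured this with the wrist depth camera, confirmed it with a touch on the tray, and corrected for it.
- **Cover touched:** on the first descent into the bay, the cell lightly touched something at about 4 N, most likely the edge of the cover. I backed off and came in nearer the spring.
- **One stop while lowering:** a force guard tripped partway down, and I raised the cell slightly and went down again.

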